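# Isolate the bench mixer and set its scraper down in the glass beaker

### The job

Before working on the bench mixer, swing the isolator's lever to off so that the padlock hole in the lever lines up with the hole in its hasp. Then draw the mixer head down by its side handle until the sprung scraper inside the glass beaker rests lightly on the beaker's floor, its spring taken up only partly, and leave it so; the glass chips easily, so feel for the touch and never press hard. Leave the beaker standing where it is and do not disturb the other things on the bench.

Things in the scene. Friction and masses are not known exactly. Their poses are not given: they have to be found in the camera images.
- mixer_stand: the bench mixer's fixed stand: a grey base plate 290 x 200 x 15 mm with an upright steel column 27 mm thick and 0.52 m high. Origin at the centre of the plate's underside; own x points from the front edge (towards the robot) to the column at x = +110 mm, z up. The beaker and the stirring axis are at x = -40 mm, y = 0.
- mixer_head: the mixer's white head, 125 x 90 x 116 mm, sliding straight up and down on the column; axes parallel to the stand's. Origin in the plane of its underside, above the stand's origin: 270 mm above the table at the top of its 155 mm travel (starts 0 to 30 mm below the top). Counterbalanced: stays where left, takes 6 to 10 N to move either way. Carries chuck, shaft and scraper.
- chuck (a point): where the stirring axis leaves the head's underside, at (-40, 0, 0) mm in the head's frame. A steel shaft with a scraper hangs from the chuck here. The shaft is clamped at a height that differs each time (its top end sticks out above the head): the scraper's lower edge is anywhere from 120 to 170 mm below this point, so find the glass by touch.
- scraper_guide (a point): a point on the stand's base plate under the stirring axis, 15 mm above the table. The scraper above it is a U-shaped frame 54 mm wide with a white lower edge; at the start the edge is anywhere from 25 mm above the beaker's mouth to 55 mm below it, clear of the walls. It yields upward on a spring: 1.6 N at first touch, plus 0.6 N per mm, solid after 10 mm (7.6 N).
- lift_handle (a point): middle of the grip of the head's side handle: a round light grey bar 20 mm thick and 85 mm long that sticks out of the head's left side along the head's y. This point is on the bar's axis, at (0, 112, 50) mm in the head's frame, 67 mm from the housing's side; free to be pinched from above across the bar (closing along the head's x).
- beaker: open glass beaker, outer diameter 80 mm (lip 85), height 110 mm, wall 3 mm, floor 4 mm thick, 0.3 kg, standing loose on the stand's base plate round the stirring axis. Origin at the centre of its underside, z up. Fragile: the scraper must never press on it with more than 12 N.
- iso_lever (a joint): angle in rad of the isolator's lever about its vertical pivot: 0 is fully on; it grows as the lever swings counter-clockwise seen from above; the padlock holes line up (off) at 1.047 (60 degrees). The lever can travel past off, to 1.247. It stays where it is left; it takes about 0.35 N m to turn.
- lever_pivot (a point): centre of the lever's pivot on the top face of the isolator box (75 mm above the table). The isolator is a grey box 100 x 140 x 75 mm fixed on the bench; own x points away from its hasp. The hasp side looks towards the robot, give or take its yaw.
- lever_grip (a point): point on the lever's upright grip blade, 52 mm from the pivot, 103 mm above the table. The blade is black, 16 mm thick, 33 mm high (82 to 115 mm above the table) and runs from the pivot out to 72 mm; pinch it from above across its thickness. The blade points from lever_pivot to here; the axes reported here are not along the blade.
- lever_hole (a point): centre of the 10 mm padlock hole in the flat tab at the lever's outer end, 85 mm from the pivot, 87 mm above the table
- hasp_hole (a point): centre of the 10 mm padlock hole in the fixed steel hasp lug at the box's edge, 85 mm from the pivot, 78 mm above the table; the lever's tab passes 4 mm above it
- balance: bystander: cream laboratory balance 190 x 165 x 45 mm with a round steel pan 116 mm wide, top 62 mm high; fixed. Origin at the centre of its underside. It stands on one side of the mixer and the isolator on the other, which varies.
- amber_bottle: bystander: capped amber bottle, 58 mm wide, 125 mm high; origin under its centre
- cream_jar: bystander: low white jar, 66 mm wide, 55 mm high; origin under its centre
- sample_bottle: bystander: small white bottle with a black cap, 48 mm wide, 90 mm high; origin under its centre
- spatula: bystander: steel spatula lying flat, 180 mm long; origin at its middle
- mortar: bystander: white ceramic mortar, 92 mm wide, 55 mm high; origin under its centre
There are look-alikes about, which are no part of the job. Of the things that look like the part that bears iso_lever, the middle-sized one is meant. There is more than one size of the beaker; the one meant has the size given above.

How it is judged:
By the outcome, as a careful person would: the job done as asked, in the order asked, and still so for the second after the job is handed in, with the robot touching nothing.
It also fails if it takes over 67 s, if anything falls off the work surface, if the arm or the gripper's body presses on something with over 40 N, if the wrist force passes 120 N, or if a joint passes its speed limit or range.

### The arm

A 6-joint arm with a two-finger parallel gripper is mounted at the origin on the work surface. World frame = base frame: x ahead of the robot, y to its left, z up, the work surface at z = 0. Lengths are in m, angles in rad, forces in N, time in s.
With the tool pointing down it reaches from about 0.25 to 0.775 m from the base axis. Payload 4 kg.
Tool frame: the origin (TCP) lies at the very end of the fingers, on their centre line; the grasp point (between the pads) lies 19 mm behind it (r.tcp_to_grasp is the distance from the TCP to the grasp point, in m); z points along the fingers, x is the direction in which the jaws open and shut, and the axes are right-handed (so a half turn about z gives the same grasp; the last joint's range is limited). The gripper opens to 85 mm and grips with 20 to 120 N. Pads are 22 mm wide; open, the fingers measure 114 mm over their backs; the gripper's body (76 mm by 85 mm) begins 54 mm behind the grasp point. The pads swing forward as they close: fully open they stand 13 mm farther back than shut.
Start: joints at [-1.33, 0.087, 1.371, -0, 1.684, -0.103], TCP at [0.185, -0.518, 0.231] pointing down, gripper open.
Joint ranges: [-3.1, 3.1], [-0.76, 2.03], [0.27, 2.55], [-1.08, 4.22], [0.17, 2.65], [-2.57, 2.57]. Speed limits (rad/s): [2.79, 2.79, 3.14, 3.14, 3.14, 3.14].

### API

Orientations are given as a 3x3 rotation matrix whose columns are the frame's x, y, z axes.
In Python, from plant import r gives the robot as it stands. The module is installed in compiled form; this text tells all that it offers.
- The arm moves only by the shell command python3 -m inch 'ROWS' [OPENING] [FORCE]. ROWS is JSON, a list of rows, each a list of 4 numbers: the shift along the tool's x, y, z in m, then the turn about the tool's z in degrees. A call has 1 to 5 rows; each row shifts and turns the pose as measured when the row begins, along the tool's axes as they then stand; what a row does not reach is not made up. A row lasts 1/12 s, in which the tool goes at most 41.7 mm and 7.16 degrees, less where a joint would pass 70% of its speed; a pose out of reach is approached as far as the arm can. A call is refused whole if a number of a shift passes 0.0417 or a number of a turn 7.16, either way. A call with a gripper value outside its range is refused whole. OPENING is the closure, from 0 (fully open) to 1 (shut), set as the call begins (- or left out, the last holds). The fingers move at their own pace and stop on an object; FORCE is the grip in N (left out, the last holds). Time passes only in rows, so rows that do not move let the fingers close. It gives the time, the measured TCP pose, the force and the opening at its end, in the units of the state.
- r.get_state(): the state, without advancing time (a new reading comes with each control period).
- r.capture(name): name is "scene" or "top" or "wrist"; returns a dict with "pixels" (400x640x3 uint8, red, green, blue), "fovy" (degrees; the focal length in pixels is half the picture's height over the tangent of half this angle, whatever the lens; pixels are square), "cx", "cy" (the principal point, pixels), "eye" and "attitude" of the camera in the world. Camera axes: x right, y up, looking along -z (the intrinsics and any distortion apply to the point x, -y, -z); pixel columns grow to the right and rows downward; lengths in m; the calibration is good to about 2 mm. The wrist camera is an equidistant fisheye: a pixel r from the principal point sees the ray r / f radians off the axis. A picture is of the moment at which its call begins. There is no depth.
- r.finish_job(): hands the job in, once; it reports no verdict.
The state is a dict: "time": time; "joint_positions": joint angles; "joint_vel": joint speeds; "joint_efforts": joint torques, N m; "tcp_pos": TCP position; "tcp_rot": TCP orientation; "contact_force": force on the tool from outside, world axes, zero at the start; "torque": the same for the moment, N m; "grip_width": finger opening in m.
Only numpy, scipy, OpenCV 4.12 (cv2) and the standard library are available. Lean on these libraries where they do the work, as an engineer would, in place of code of your own. Each camera call takes 0.05 s, during which the arm holds its last target.

## Working session

There is one attempt and no reset: what is moved stays moved. The work goes in short steps, Python scripts to look and compute and a shell command to move; the robot and the scene stay as the last step left them, time stands still between calls to the robot, and variables do not carry over. Pictures are saved under pics/ and viewed, and the job is handed in when it is done.

```bash
mkdir -p pics; python3 - <<'E'
from plant import r
import cv2
s=r.get_state(); print(s)
for n in ("scene","top","wrist"):
    c=r.capture(n); cv2.imwrite(f"pics/{n}0.png",c["pixels"][:,:,::-1])
    print(n,c["fovy"],c["cx"],c["cy"],c["eye"],c["attitude"],[k for k in c])
E
```

```text
{'time': 0.0, 'joint_positions': array([-1.33009042e+00,  8.79809032e-02,  1.37227319e+00,  1.88801268e-05,
        1.68358807e+00, -1.03135854e-01]), 'joint_vel': array([-0.0012738 , -0.0010105 , -0.00109607, -0.0007666 , -0.00015958,
       -0.00011819]), 'joint_efforts': array([-5.69245276e-04, -3.51872671e+01, -3.13272500e+01, -1.91818544e-04,
        1.07044229e-02, -1.54621830e-05]), 'tcp_pos': array([ 0.18527243, -0.51732805,  0.23011535]), 'tcp_rot': array([[ 3.37107861e-01, -9.41465890e-01, -5.18038645e-04],
       [-9.41463378e-01, -3.37108166e-01,  2.18913364e-03],
       [-2.23562971e-03, -2.50259747e-04, -9.99997470e-01]]), 'contact_force': array([-0.56560035, -0.55907335, -0.12291646]), 'torque': array([-0.02708853,  0.02230953, -0.00744057]), 'grip_width': 0.08551946915011516}
scene 50.30333173192067 323.1064500214511 199.8907695521751 [1.33195065 0.31167324 1.20004475] [[-0.38206846 -0.7039035   0.59878506]
 [ 0.92413225 -0.29228624  0.24606573]
 [ 0.0018101   0.64737054  0.76217328]] ['pixels', 'fovy', 'cx', 'cy', 'eye', 'attitude']
top 55.6891790229813 313.4878637904661 202.29301840249346 [ 0.41984803 -0.02413266  1.28223196] [[-0.02651803  0.99433613 -0.10291968]
 [-0.99941644 -0.02858847 -0.01869411]
 [-0.02153054  0.10236389  0.99451399]] ['pixels', 'fovy', 'cx', 'cy', 'eye', 'attitude']
wrist 65.70646984690485 326.5752321761347 197.01109736034954 [ 0.24965389 -0.49367556  0.37283201] [[ 3.35398792e-01  9.07627254e-01  2.52429035e-01]
 [-9.42076134e-01  3.23263866e-01  8.94037482e-02]
 [-4.55907257e-04 -2.67793279e-01  9.63476285e-01]] ['pixels', 'fovy', 'cx', 'cy', 'eye', 'attitude']
```

View pics/scene0.png

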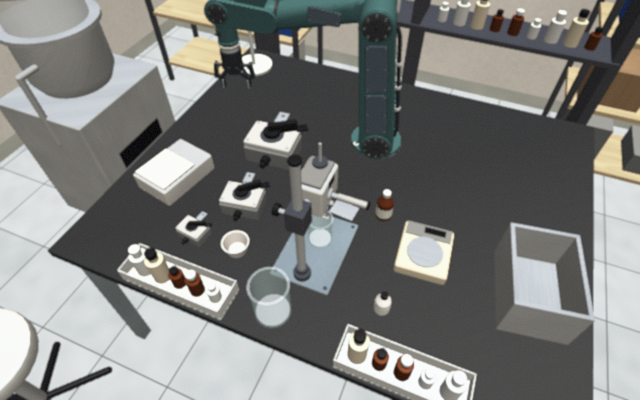

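View pics/top0.png

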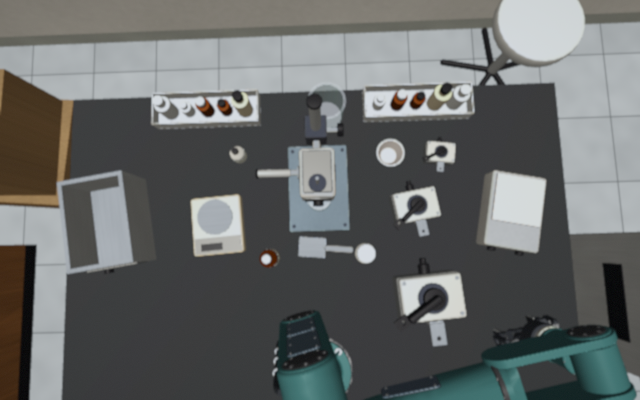

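View pics/wrist0.png

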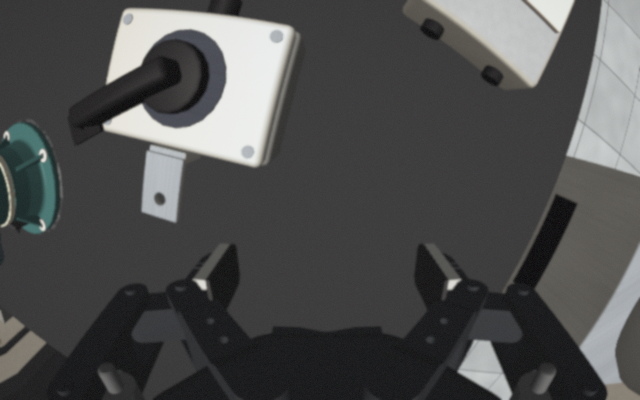

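```bash
cat > h.py <<'E'
from plant import r
import numpy as np, cv2
H=lambda c:c["pixels"].shape[0]
def ray(c,u,v):
    f=H(c)/2/np.tan(np.radians(c["fovy"])/2)
    x=(u-c["cx"]);y=(v-c["cy"])
    if c.get("fish"):
        R=np.hypot(x,y);t=R/f
        d=np.array([np.sin(t)*x/max(R,1e-9),-np.sin(t)*y/max(R,1e-9),-np.cos(t)])
    else: d=np.array([x/f,-y/f,-1.0])
    d=np.array(c["attitude"])@d
    return np.array(c["eye"]),d/np.linalg.norm(d)
def plane(c,u,v,z):
    e,d=ray(c,u,v); return e+d*(z-e[2])/d[2]
def proj(c,p):
    f=H(c)/2/np.tan(np.radians(c["fovy"])/2)
    q=np.array(c["attitude"]).T@(np.array(p)-c["eye"]); x,y,z=q[0],-q[1],-q[2]
    if c.get("fish"):
        R=np.hypot(x,y);t=np.arctan2(R,z);return c["cx"]+f*t*x/R,c["cy"]+f*t*y/R
    return c["cx"]+f*x/z,c["cy"]+f*y/z
def tri(obs):
    A=np.zeros((3,3));b=np.zeros(3)
    for c,u,v in obs:
        e,d=ray(c,u,v);P=np.eye(3)-np.outer(d,d);A+=P;b+=P@e
    p=np.linalg.solve(A,b)
    return p,[np.linalg.norm((np.eye(3)-np.outer(ray(c,u,v)[1],ray(c,u,v)[1]))@(p-c["eye"])) for c,u,v in obs]
def cap(n,save=None):
    c=r.capture(n)
    if n=="wrist": c["fish"]=True
    if save: cv2.imwrite(f"pics/{save}.png",c["pixels"][:,:,::-1])
    return c
def crop(c,u0,v0,u1,v1,k,save):
    cv2.imwrite(f"pics/{save}.png",cv2.resize(c["pixels"][v0:v1,u0:u1,::-1],None,fx=k,fy=k,interpolation=cv2.INTER_CUBIC))
E
python3 - <<'E'
from h import *
import pickle
t=cap("top");s=cap("scene");pickle.dump((t,s),open("ts.pkl","wb"))
crop(t,240,80,460,260,3.6,"topc"); crop(s,180,130,380,290,4,"scenec")
E
```

```text
(no output)
```

View pics/topc.png

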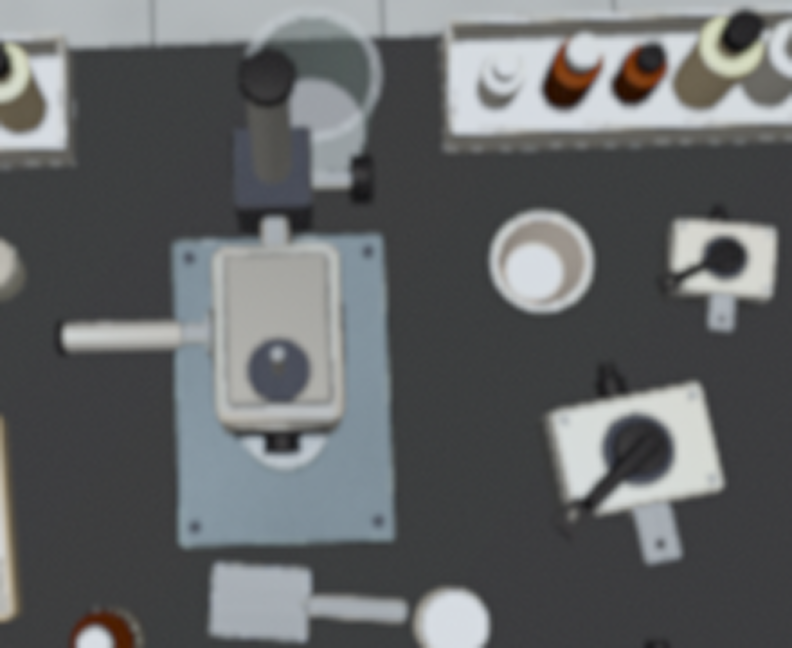

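View pics/scenec.png

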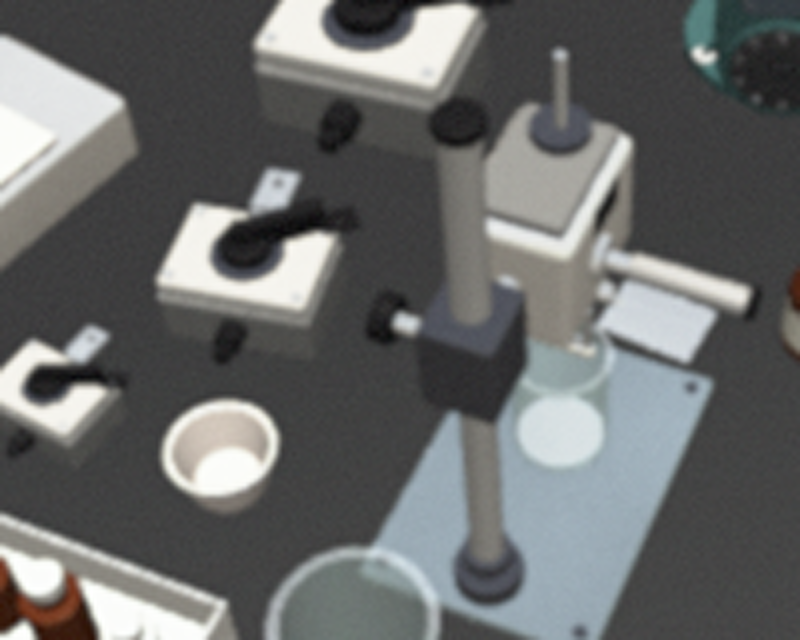

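```bash
python3 - <<'E'
from h import *
import pickle
t,s=pickle.load(open("ts.pkl","rb"))
T=lambda u,v:(t,240+u/3.6,80+v/3.6); S=lambda u,v:(s,180+u/4,130+v/4)
for n,a,b in [("pivot",T(638,448),S(248,248)),("hasp",T(659,544),S(279,185)),("levend",T(573,515),S(350,217)),("handle end",T(62,337),S(748,298)),("handle root",T(185,333),S(612,258)),("colfoot cap",T(267,76),S(459,120)),("platecorner L",T(181,546),S(714,378)),("shaft top",T(277,353),S(560,53)),("chip beaker floor",T(285,430),S(560,430))]:
    print(n,tri([a,b]))
print("pivot75",plane(*T(638,448),.075),"hasp78",plane(*T(659,544),.078),"box", [plane(*T(*p),.075).round(4) for p in [(548,414),(700,383),(723,490),(565,518)]])
print("plate", [plane(*T(*p),.015).round(4) for p in [(172,240),(382,235),(394,540),(181,546)]])
print("lever z115", plane(*T(650,435),.115),plane(*T(585,500),.115))
E
```

```text
pivot (array([ 0.5272826 , -0.32865476,  0.07930618]), [np.float64(0.0019422878887276787), np.float64(0.0019422878887276572)])
hasp (array([ 0.44281934, -0.3451019 ,  0.07047578]), [np.float64(0.001498458292308126), np.float64(0.0014984582923080218)])
levend (array([ 0.46802569, -0.26277151,  0.08830425]), [np.float64(0.006221939000635707), np.float64(0.006221939000635582)])
handle end (array([0.60026285, 0.13986153, 0.3074714 ]), [np.float64(0.0004423493788310391), np.float64(0.00044234937883099736)])
handle root (array([0.60180638, 0.04579891, 0.30906291]), [np.float64(0.004201884483078439), np.float64(0.004201884483078474)])
colfoot cap (array([ 0.71063451, -0.01547751,  0.51771147]), [np.float64(0.0014382965713612905), np.float64(0.0014382965713612616)])
platecorner L (array([0.4539486 , 0.08252267, 0.00893716]), [np.float64(0.002260457370786265), np.float64(0.002260457370786367)])
shaft top (array([ 0.56053886, -0.01618932,  0.44330765]), [np.float64(0.0014656136746334465), np.float64(0.0014656136746334452)])
chip beaker floor (array([ 0.5596731 , -0.01830263,  0.01403213]), [np.float64(0.0014703253804232532), np.float64(0.0014703253804232543)])
pivot75 [ 0.52839594 -0.3316278   0.075     ] hasp78 [ 0.44320719 -0.34455152  0.078     ] box [array([ 0.561 , -0.2538,  0.075 ]), array([ 0.5848, -0.3895,  0.075 ]), array([ 0.4891, -0.404 ,  0.075 ]), array([ 0.4683, -0.2643,  0.075 ])]
plate [array([0.7448, 0.0826, 0.015 ]), array([ 0.7433, -0.1168,  0.015 ]), array([ 0.4547, -0.1177,  0.015 ]), array([0.4545, 0.0799, 0.015 ])]
lever z115 [ 0.53567667 -0.33225951  0.115     ] [ 0.48157845 -0.27408641  0.115     ]
```

```bash
cat > plan.py <<'E'
# usage: plan.py x y z angdeg [maxstep mm] : print suggested rows to target
import sys; from h import *
x,y,z,a=map(float,sys.argv[1:5]); ms=float(sys.argv[5])/1000 if len(sys.argv)>5 else .038
s=r.get_state(); p=s["tcp_pos"]; R=s["tcp_rot"]; ang=np.degrees(np.arctan2(R[1,0],R[0,0]))
d=np.array([x,y,z])-p; da=(a-ang+180)%360-180
n=max(1,int(np.ceil(max(np.linalg.norm(d)/ms,abs(da)/7.0))))
print("pos",p.round(4),"ang",round(ang,2),"d",d.round(4),"da",round(da,2),"n",n,"t",s["time"],"tilt",R[:,2].round(4))
rows=[]
for i in range(min(n,5)):
    th=np.radians(ang+da*i/n); c,q=np.cos(th),np.sin(th); e=d/n
    rows.append([round(e[0]*c+e[1]*q,4),round(e[0]*q-e[1]*c,4),round(-e[2],4),round(-da/n,2)])
print(rows)
E
python3 plan.py 0.4925 -0.293 0.24 -137
```

```text
pos [ 0.1853 -0.5176  0.2307] ang -70.3 d [0.3072 0.2246 0.0093] da -66.7 n 11 t 0.25 tilt [-2.e-04  1.e-03 -1.e+00]
[[np.float64(-0.0098), np.float64(-0.0332), np.float64(-0.0008), np.float64(6.06)], [np.float64(-0.0133), np.float64(-0.032), np.float64(-0.0008), np.float64(6.06)], [np.float64(-0.0166), np.float64(-0.0304), np.float64(-0.0008), np.float64(6.06)], [np.float64(-0.0197), np.float64(-0.0285), np.float64(-0.0008), np.float64(6.06)], [np.float64(-0.0226), np.float64(-0.0262), np.float64(-0.0008), np.float64(6.06)]]
```

```bash
python3 -m inch '[[-0.010,-0.033,-0.001,6],[-0.013,-0.032,-0.001,6],[-0.0165,-0.0305,-0.001,6],[-0.020,-0.0285,-0.001,6],[-0.0225,-0.026,-0.001,6]]' 0 40;python3 plan.py 0.4925 -0.293 0.24 -137
```

```text
time: 0.67
tcp_pos: [0.3241, -0.4174, 0.2333]
tcp_rot: [[-0.216, -0.976, -0.004], [-0.976, 0.216, 0.002], [-0.001, 0.005, -1.0]]
contact_force: [-0.3, -0.2, 0.2]
grip_width: 0.0853
pos [ 0.3241 -0.4174  0.2333] ang -102.45 d [0.1684 0.1244 0.0067] da -34.55 n 6 t 0.6667 tilt [-0.0042  0.0019 -1.    ]
[[np.float64(-0.0263), np.float64(-0.0229), np.float64(-0.0011), np.float64(5.76)], [np.float64(-0.0285), np.float64(-0.0202), np.float64(-0.0011), np.float64(5.76)], [np.float64(-0.0303), np.float64(-0.0172), np.float64(-0.0011), np.float64(5.76)], [np.float64(-0.0319), np.float64(-0.0141), np.float64(-0.0011), np.float64(5.76)], [np.float64(-0.0332), np.float64(-0.0108), np.float64(-0.0011), np.float64(5.76)]]
```

```bash
python3 - <<'E'
from h import *
import pickle
c=cap("wrist","w1"); pickle.dump(c,open("w1.pkl","wb"))
E
python3 -m inch '[[-0.026,-0.023,-0.001,6],[-0.0285,-0.020,-0.001,6],[-0.030,-0.017,-0.001,6],[-0.032,-0.014,-0.001,6],[-0.033,-0.011,-0.001,6]]'
python3 - <<'E'
from h import *
import pickle
c=cap("wrist","w2"); pickle.dump(c,open("w2.pkl","wb"))
E
```

```text
time: 1.13
tcp_pos: [0.4716, -0.3107, 0.2385]
tcp_rot: [[-0.691, -0.723, -0.002], [-0.723, 0.691, 0.003], [-0.001, 0.003, -1.0]]
contact_force: [0.8, -0.7, 0.1]
grip_width: 0.0853
```

View pics/w1.png

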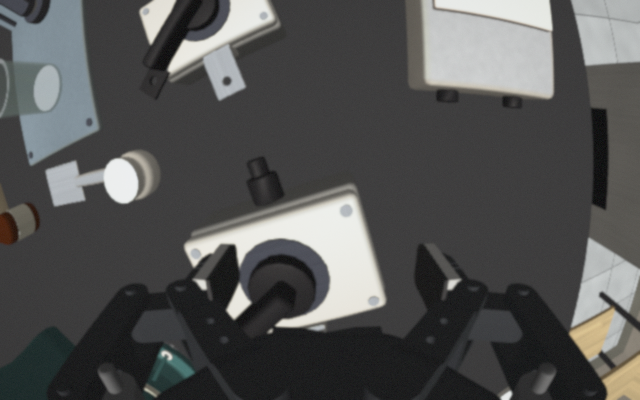

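View pics/w2.png

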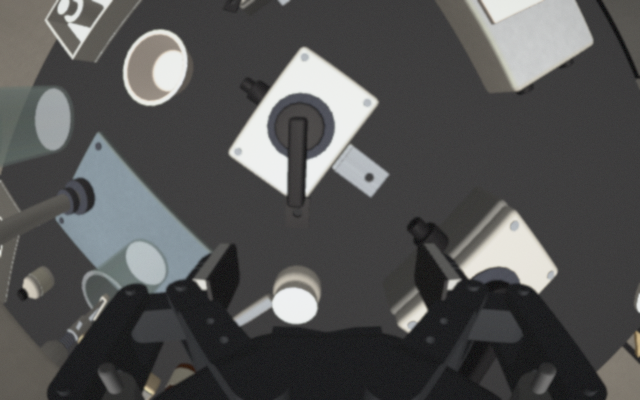

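```bash
python3 - <<'E'
from h import *
import pickle
c=pickle.load(open("w2.pkl","rb")); crop(c,220,40,400,240,3,"w2c")
c=pickle.load(open("w1.pkl","rb")); crop(c,130,0,290,110,4,"w1c")
E
```

```text
(no output)
```

View pics/w2c.png

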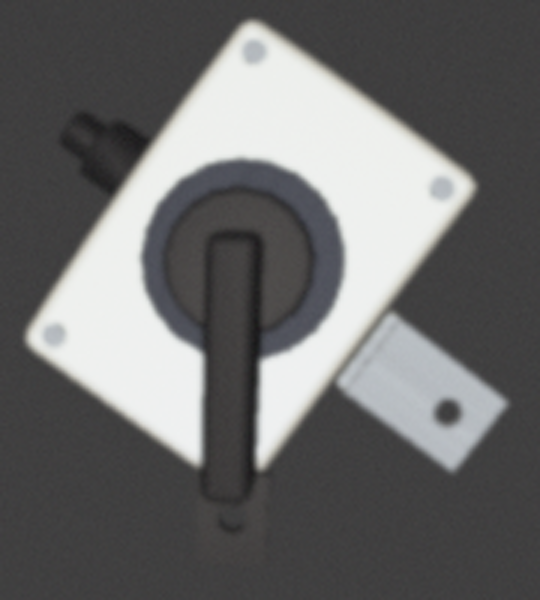

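View pics/w1c.png

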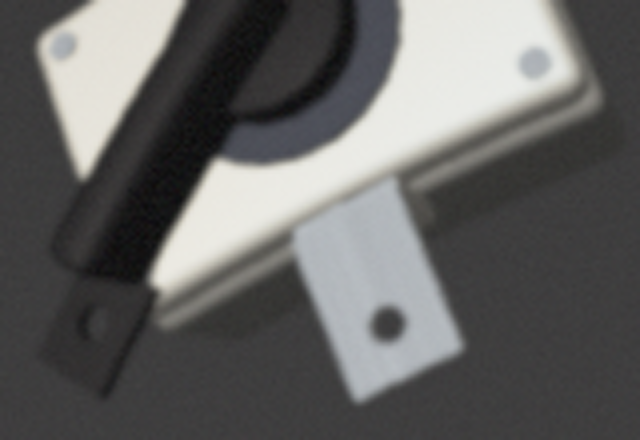

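```bash
python3 - <<'E'
from h import *
import pickle
w2=pickle.load(open("w2.pkl","rb"));w1=pickle.load(open("w1.pkl","rb"))
A=lambda u,v:(w2,220+u/3,40+v/3);B=lambda u,v:(w1,130+u/4,v/4)
print("hasp",tri([A(448,412),B(388,324)]),plane(*A(448,412),.078))
print("levhole",tri([A(231,515),B(95,321)]),plane(*B(95,321),.087),plane(*A(231,515),.087))
print("screwR",tri([A(442,188),B(535,63)]))
print("screwL",tri([A(54,334),B(62,44)]))
pv=plane(*A(242.5,259),.077);print("pivot",pv)
for z in(.075,.115):print(z,plane(*A(235,240),z),plane(*A(228,495),z))
h=plane(*A(448,412),.078)
l=(plane(*B(95,321),.087)+plane(*A(231,515),.087))/2
f=lambda p:np.degrees(np.arctan2(*(p-pv)[1::-1]))%360
print(f(h),np.hypot(*(h-pv)[:2]),f(l),np.hypot(*(l-pv)[:2]), f(plane(*A(228,495),.115)))
# box axis by screws at z=.075
print([plane(*A(*p),.076)[:2] for p in [(254,51),(442,188),(54,334)]])
E
```

```text
hasp (array([ 0.44526203, -0.34340635,  0.07755073]), [np.float64(0.00021433301358491524), np.float64(0.00021433301358488556)]) [ 0.44526072 -0.3432417   0.078     ]
levhole (array([ 0.47123955, -0.26726693,  0.08484996]), [np.float64(0.00014007586969665912), np.float64(0.00014007586969664874)]) [ 0.47070246 -0.26861795  0.087     ] [ 0.47152926 -0.26779087  0.087     ]
screwR (array([ 0.50119332, -0.3927319 ,  0.07463758]), [np.float64(0.00016566856936382283), np.float64(0.00016566856936377602)])
screwL (array([ 0.55690626, -0.26611776,  0.07587448]), [np.float64(0.0001117811504835983), np.float64(0.00011178115048372968)])
pivot [ 0.52905745 -0.32927281  0.077     ]
0.075 [ 0.535326  -0.3317273  0.075    ] [ 0.47532896 -0.26858677  0.075     ]
0.115 [ 0.53349359 -0.33502102  0.115     ] [ 0.48134354 -0.28013861  0.115     ]
189.4641644294341 0.08495306045316886 133.49498381306873 0.08418181398949842 134.1598151076498
[array([ 0.57603919, -0.37977737]), array([ 0.50120268, -0.39242793]), array([ 0.5568393 , -0.26605376])]
```

```bash
python3 plan.py 0.493 -0.2918 0.16 -136.2
```

```text
pos [ 0.4768 -0.3063  0.2383] ang -133.62 d [ 0.0162  0.0145 -0.0783] da -2.58 n 3 t 1.1833 tilt [ 0.0037  0.0076 -1.    ]
[[np.float64(-0.0072), np.float64(-0.0006), np.float64(0.0261), np.float64(0.86)], [np.float64(-0.0072), np.float64(-0.0005), np.float64(0.0261), np.float64(0.86)], [np.float64(-0.0072), np.float64(-0.0004), np.float64(0.0261), np.float64(0.86)]]
```

```bash
python3 -m inch '[[-0.007,0,0.026,0.9],[-0.007,0,0.026,0.9],[-0.007,0,0.026,0.9],[0,0,0,0]]'; python3 plan.py 0.493 -0.2918 0.088 -136.2 25
```

```text
time: 1.52
tcp_pos: [0.4966, -0.2883, 0.1602]
tcp_rot: [[-0.716, -0.698, 0.009], [-0.698, 0.716, 0.004], [-0.009, -0.003, -1.0]]
contact_force: [-0.8, 0.2, -1.1]
grip_width: 0.0855
pos [ 0.4966 -0.2883  0.1602] ang -135.74 d [-0.0036 -0.0035 -0.0722] da -0.46 n 3 t 1.5167 tilt [ 0.0087  0.0041 -1.    ]
[[np.float64(0.0017), np.float64(0.0), np.float64(0.0241), np.float64(0.15)], [np.float64(0.0017), np.float64(0.0), np.float64(0.0241), np.float64(0.15)], [np.float64(0.0017), np.float64(-0.0), np.float64(0.0241), np.float64(0.15)]]
```

```bash
python3 -m inch '[[0.002,0,0.024,0.2],[0.002,0,0.024,0.2],[0.001,0,0.022,0],[0,0,0,0]]'; python3 plan.py 0.493 -0.2918 0.088 -136.2 25
python3 - <<'E'
from h import *
c=cap("wrist","w3")
E
```

```text
time: 1.85
tcp_pos: [0.4936, -0.294, 0.0917]
tcp_rot: [[-0.717, -0.697, 0.011], [-0.697, 0.717, 0.001], [-0.008, -0.007, -1.0]]
contact_force: [-0.5, 0.7, 0.0]
grip_width: 0.0855
pos [ 0.4936 -0.294   0.0917] ang -135.78 d [-0.0006  0.0022 -0.0037] da -0.42 n 1 t 1.85 tilt [ 1.080e-02  7.000e-04 -9.999e-01]
[[np.float64(-0.0011), np.float64(0.002), np.float64(0.0037), np.float64(0.42)]]
```

View pics/w3.png

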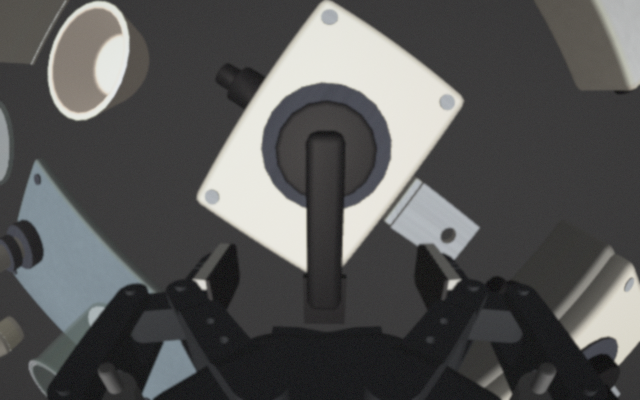

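```bash
python3 -m inch '[[-0.001,0.002,0.003,0.4],[0,0,0,0],[0,0,0,0],[0,0,0,0],[0,0,0,0]]' 1 40;python3 -m inch '[[0,0,0,0],[0,0,0,0]]'; python3 plan.py 0.493 -0.2918 0.088 -136.2 25
```

```text
time: 2.32
tcp_pos: [0.4974, -0.2967, 0.101]
tcp_rot: [[-0.722, -0.692, 0.025], [-0.692, 0.722, -0.011], [-0.011, -0.025, -1.0]]
contact_force: [0.6, 0.5, 0.4]
grip_width: 0.0256
time: 2.48
tcp_pos: [0.4979, -0.2969, 0.1022]
tcp_rot: [[-0.722, -0.692, 0.027], [-0.692, 0.722, -0.012], [-0.012, -0.027, -1.0]]
contact_force: [0.3, -1.0, -5.2]
grip_width: 0.0146
pos [ 0.4979 -0.2969  0.1022] ang -136.21 d [-0.0049  0.0051 -0.0142] da 0.01 n 1 t 2.4833 tilt [ 0.0271 -0.0116 -0.9996]
[[np.float64(0.0), np.float64(0.007), np.float64(0.0142), np.float64(-0.01)]]
```

```bash
python3 - <<'E'
from h import *
for i in range(3):
  c=cap("wrist","w4"); s=r.get_state(); print(s["time"],s["tcp_pos"],s["contact_force"],s["grip_width"],s["joint_positions"],s["tcp_rot"][:,2])
E
```

```text
2.5333 [ 0.4978436  -0.29686284  0.10209986] [ 1.35200417 -0.69328851  0.08898019] 0.014582226001918533 [-0.63935752  0.19165127  1.51324685  0.00694839  1.4081637   1.73702282] [ 0.02698607 -0.01152105 -0.99956942]
2.5833 [ 0.49786552 -0.29687007  0.10214668] [ 1.37825719  0.09507468 -1.95471251] 0.014781265337564978 [-0.6393517   0.1916714   1.51312584  0.00696049  1.40827518  1.73701539] [ 0.02698484 -0.01150489 -0.99956964]
2.6333 [ 0.49784441 -0.29689949  0.10215431] [ 0.05765329 -0.28455027 -0.96058558] 0.014598082417871128 [-0.63940389  0.19167951  1.51309983  0.00694139  1.40832081  1.7369984 ] [ 0.02695077 -0.01150484 -0.99957056]
```

View pics/w4.png

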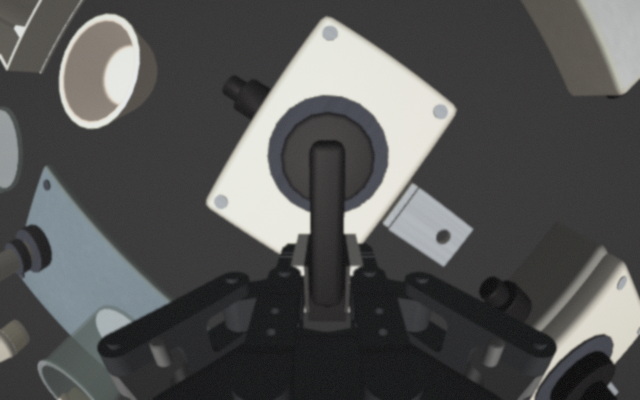

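```bash
python3 -m inch '[[0,0,0,0],[0,0,0,0],[0,0,0,0]]' 0.5 40; python3 plan.py 0.493 -0.2918 0.088 -136.2 25;  python3 -m inch '[[0,0,0,0],[0,0,0,0],[0,0,0,0]]'; python3 plan.py 0.493 -0.2918 0.088 -136.2 25
```

```text
time: 2.88
tcp_pos: [0.498, -0.2969, 0.1025]
tcp_rot: [[-0.722, -0.692, 0.027], [-0.692, 0.722, -0.011], [-0.012, -0.027, -1.0]]
contact_force: [-0.2, 0.4, -0.1]
grip_width: 0.0427
pos [ 0.498  -0.2969  0.1025] ang -136.18 d [-0.005   0.0051 -0.0145] da -0.02 n 1 t 2.8833 tilt [ 0.0272 -0.0115 -0.9996]
[[np.float64(0.0001), np.float64(0.0071), np.float64(0.0145), np.float64(0.02)]]
time: 3.13
tcp_pos: [0.4983, -0.297, 0.1032]
tcp_rot: [[-0.721, -0.692, 0.028], [-0.692, 0.721, -0.012], [-0.012, -0.028, -1.0]]
contact_force: [0.9, -0.5, -1.0]
grip_width: 0.0426
pos [ 0.4983 -0.297   0.1032] ang -136.17 d [-0.0053  0.0052 -0.0152] da -0.03 n 1 t 3.1333 tilt [ 0.0281 -0.012  -0.9995]
[[np.float64(0.0002), np.float64(0.0074), np.float64(0.0152), np.float64(0.03)]]
```

```bash
python3 -m inch '[[0,0.004,0.008,0],[0,0.004,0.008,0]]'; python3 plan.py 0.493 -0.2918 0.088 -136.2 25; python3 -m inch '[[0,0,0,0]]'; python3 plan.py 0.493 -0.2918 0.088 -136.2 25
```

```text
time: 3.3
tcp_pos: [0.4946, -0.2925, 0.0885]
tcp_rot: [[-0.722, -0.692, 0.032], [-0.692, 0.721, -0.015], [-0.013, -0.033, -0.999]]
contact_force: [0.1, 0.9, -0.8]
grip_width: 0.0427
pos [ 0.4946 -0.2925  0.0885] ang -136.19 d [-0.0016  0.0007 -0.0005] da -0.01 n 1 t 3.3 tilt [ 0.0324 -0.0152 -0.9994]
[[np.float64(0.0006), np.float64(0.0016), np.float64(0.0005), np.float64(0.01)]]
time: 3.38
tcp_pos: [0.4931, -0.2912, 0.0861]
tcp_rot: [[-0.721, -0.692, 0.029], [-0.692, 0.721, -0.013], [-0.012, -0.029, -0.999]]
contact_force: [0.4, -0.3, -0.5]
grip_width: 0.0422
pos [ 0.4931 -0.2912  0.0861] ang -136.18 d [-0.0001 -0.0006  0.0019] da -0.02 n 1 t 3.3833 tilt [ 0.0291 -0.0126 -0.9995]
[[np.float64(0.0004), np.float64(-0.0004), np.float64(-0.0019), np.float64(0.02)]]
```

```bash
python3 -m inch '[[0,0,0,0],[0,0,0,0],[0,0,0,0],[0,0,0,0]]' 1 40; python3 plan.py 0.493 -0.2918 0.088 -136.2 25
```

```text
time: 3.72
tcp_pos: [0.492, -0.2904, 0.0846]
tcp_rot: [[-0.722, -0.692, 0.026], [-0.692, 0.722, -0.012], [-0.011, -0.027, -1.0]]
contact_force: [1.3, 0.4, -0.8]
grip_width: 0.0157
pos [ 0.492  -0.2904  0.0846] ang -136.2 d [ 0.001  -0.0014  0.0034] da 0.0 n 1 t 3.7167 tilt [ 0.0265 -0.0116 -0.9996]
[[np.float64(0.0002), np.float64(-0.0017), np.float64(-0.0034), np.float64(-0.0)]]
```

```bash
cat > lev.py <<'E'
from h import *
s=r.get_state();p=s["tcp_pos"];R=s["tcp_rot"];d=p[:2]-[.52906,-.32927]
print("t",s["time"],"rad",np.hypot(*d).round(4),"posang",(np.degrees(np.arctan2(d[1],d[0]))%360).round(2),"toolang",((np.degrees(np.arctan2(R[1,0],R[0,0]))-90)%360).round(2),"z",p[2].round(4),"F",s["contact_force"].round(1),"w",s["grip_width"].round(4))
E
python3 -m inch '[[0.0056,-0.0003,0,-6],[0.0056,-0.0003,0,-6],[0.0056,-0.0003,0,-6]]'; python3 lev.py
```

```text
time: 3.97
tcp_pos: [0.4815, -0.3041, 0.0846]
tcp_rot: [[-0.464, -0.886, 0.025], [-0.886, 0.464, -0.012], [-0.001, -0.028, -1.0]]
contact_force: [0.3, -0.6, -0.6]
grip_width: 0.0155Traceback (most recent call last):
  File "lev.py", line 3, in <module>
    print("t",s["time"],"rad",np.hypot(*d).round(4),"posang",(np.degrees(np.arctan2(d[1],d[0]))%360).round(2),"toolang",((np.degrees(np.arctan2(R[1,0],R[0,0]))-90)%360).round(2),"z",p[2].round(4),"F",s["contact_force"].round(1),"w",s["grip_width"].round(4))
                                                                                                                                                                                                                                        ^^^^^^^^^^^^^^^^^^^^^
AttributeError: 'float' object has no attribute 'round'
```

```bash
sed -i 's/s\["grip_width"\].round(4)/round(float(s["grip_width"]),4)/' lev.py; python3 -m inch '[[0.0056,-0.0003,0,-6],[0.0056,-0.0003,0,-6],[0.0056,-0.0003,0,-6],[0.0056,-0.0003,0,-6]]'; python3 lev.py
```

```text
time: 4.3
tcp_pos: [0.4752, -0.3264, 0.0847]
tcp_rot: [[-0.048, -0.998, 0.027], [-0.999, 0.048, -0.009], [0.007, -0.027, -1.0]]
contact_force: [0.1, -1.0, -1.3]
grip_width: 0.0152
t 4.3 rad 0.054 posang 177.0 toolang 177.24 z 0.0847 F [ 0.1 -1.  -1.3] w 0.0152
```

```bash
python3 -m inch '[[0.0047,-0.0002,0,-5],[0.003,-0.0001,0,-3],[0,0,0,0],[0,0,0,0]]'; python3 lev.py
```

```text
time: 4.63
tcp_pos: [0.4753, -0.3347, 0.0846]
tcp_rot: [[0.095, -0.995, 0.028], [-0.995, -0.095, -0.003], [0.006, -0.028, -1.0]]
contact_force: [0.5, 0.1, 0.1]
grip_width: 0.0155
t 4.6333 rad 0.054 posang 185.73 toolang 185.47 z 0.0846 F [0.5 0.1 0.1] w 0.0155
```

```bash
python3 -m inch '[[0.0033,-0.0001,0,-3.8],[0,0,0,0],[0,0,0,0]]'; python3 lev.py; python3 - <<'E'
from h import *
import pickle
c=cap("wrist","w5");pickle.dump(c,open("w5.pkl","wb"));crop(c,240,80,440,340,2.3,"w5c")
E
python3 lev.py
```

```text
time: 4.88
tcp_pos: [0.4758, -0.3381, 0.0847]
tcp_rot: [[0.158, -0.987, 0.028], [-0.987, -0.158, -0.004], [0.008, -0.027, -1.0]]
contact_force: [-0.5, -1.7, -0.7]
grip_width: 0.0156
t 4.8833 rad 0.054 posang 189.41 toolang 189.1 z 0.0847 F [-0.5 -1.7 -0.7] w 0.0156
t 4.9333 rad 0.054 posang 189.38 toolang 189.11 z 0.0847 F [ 0.2 -2.1 -1.2] w 0.0157
```

View pics/w5c.png

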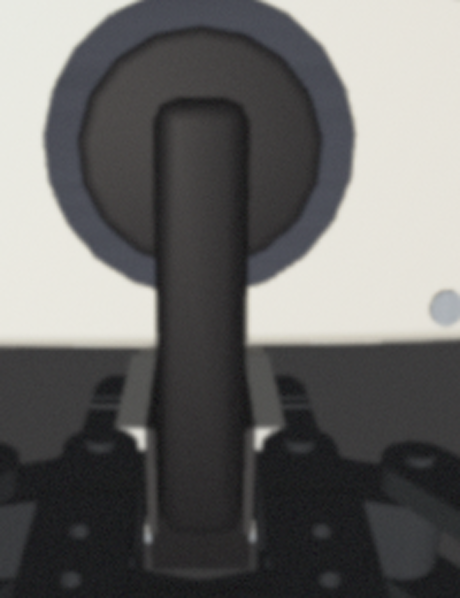

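```bash
python3 -m inch '[[0,0,0,0],[0,0,0,0],[0,0,0,0]]' 0.5; python3 lev.py;  python3 -m inch '[[0,0,-0.02,0],[0,0,-0.03,0],[0,0,-0.035,0],[0,0.01,-0.035,0],[0,0.02,-0.02,0]]' 0; python3 - <<'E'
from h import *
import pickle
c=cap("wrist","w6");pickle.dump(c,open("w6.pkl","wb"));crop(c,240,60,440,260,3,"w6c")
E
```

```text
time: 5.18
tcp_pos: [0.4761, -0.3378, 0.085]
tcp_rot: [[0.156, -0.987, 0.029], [-0.988, -0.156, -0.006], [0.01, -0.027, -1.0]]
contact_force: [0.2, 1.1, -0.4]
grip_width: 0.0426
t 5.1833 rad 0.0536 posang 189.2 toolang 188.99 z 0.085 F [ 0.2  1.1 -0.4] w 0.0426
time: 5.6
tcp_pos: [0.4413, -0.3373, 0.2201]
tcp_rot: [[0.159, -0.987, 0.016], [-0.987, -0.158, 0.007], [-0.004, -0.017, -1.0]]
contact_force: [0.3, -1.0, 1.4]
grip_width: 0.085
```

View pics/w6c.png

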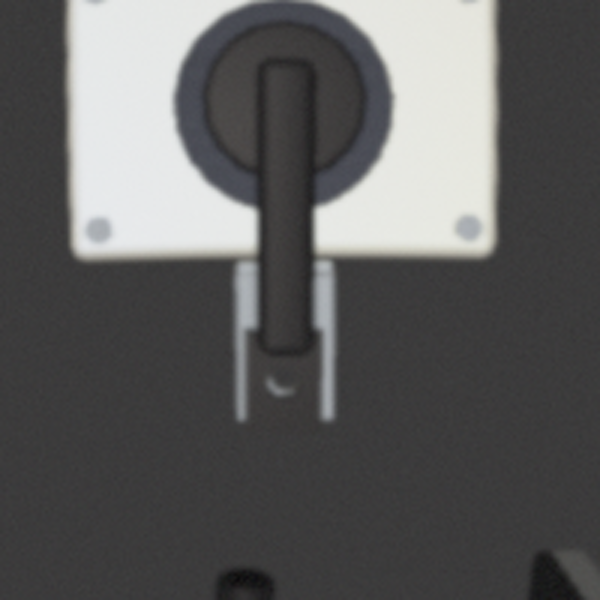

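```bash
python3 - <<'E'
from h import *
import pickle
c=pickle.load(open("w6.pkl","rb"))
g=c["pixels"].astype(float).mean(2)
def edges(v,u0,u1):
    x=g[v,u0:u1]; d=np.diff(x); return [(u0+i+.5,round(d[i],0)) for i in range(len(d)) if abs(d[i])>18]
pv=np.array([.52906,-.32927])
def prof(v,z,u0,u1,th):
    x=g[v,u0:u1]; i=[k for k in range(len(x)-1) if (x[k]-th)*(x[k+1]-th)<0]
    return [u0+k+(th-x[k])/(x[k+1]-x[k]) for k in i]
for v in range(186,200,2):
    e=prof(v,0,305,365,100); print(v,np.round(e,2))
    if len(e)==4:
        f=lambda p:np.degrees(np.arctan2(*(p[:2]-pv)[::-1]))%360
        print("  hasp",f((plane(c,e[0],v,.078)+plane(c,e[3],v,.078))/2).round(2),"tab",f((plane(c,e[1],v,.087)+plane(c,e[2],v,.087))/2).round(2))
for v in range(130,165,6):
    e=prof(v,0,305,365,100);print(v,np.round(e,2),[plane(c,u,v,.115)[:2].round(4) for u in e])
E
```

```text
186 [318.07 321.78 346.42 351.18]
  hasp 189.32 tab 188.84
188 [318.08 321.81 328.76 331.55 346.28 351.19]
190 [318.08 321.74 330.29 335.42 346.27 351.18]
192 [318.09 321.81 346.31 351.18]
  hasp 189.33 tab 188.85
194 [318.12 321.77 346.34 351.22]
  hasp 189.35 tab 188.86
196 [318.21 321.75 346.31 351.16]
  hasp 189.36 tab 188.86
198 [318.41 321.67 346.42 351.06]
  hasp 189.39 tab 188.88
130 [325.86 343.65] [array([ 0.4969, -0.3266]), array([ 0.4992, -0.3406])]
136 [326.14 343.6 ] [array([ 0.4921, -0.3276]), array([ 0.4944, -0.3414])]
142 [325.88 343.86] [array([ 0.4873, -0.3282]), array([ 0.4896, -0.3424])]
148 [317.97 325.41 344.22 350.88] [array([ 0.4815, -0.3226]), array([ 0.4825, -0.3285]), array([ 0.4849, -0.3435]), array([ 0.4858, -0.3488])]
154 [317.37 325.53 344.02 351.39] [array([ 0.4767, -0.3229]), array([ 0.4777, -0.3294]), array([ 0.4801, -0.3441]), array([ 0.481, -0.35 ])]
160 [317.71 325.53 344.04 351.41] [array([ 0.4719, -0.3239]), array([ 0.4728, -0.3302]), array([ 0.4752, -0.345 ]), array([ 0.4762, -0.3509])]
```

```bash
sed -i 's/print(rows)/print([[float(v) for v in q] for q in rows])/' plan.py; python3 plan.py 0.39 0.1 0.40 0
```

```text
pos [ 0.4386 -0.3393  0.2246] ang -81.04 d [-0.0486  0.4393  0.1754] da 81.04 n 13 t 5.65 tilt [ 1.710e-02  8.000e-04 -9.999e-01]
[[-0.034, -0.0016, -0.0135, -6.23], [-0.0336, -0.0052, -0.0135, -6.23], [-0.0328, -0.0089, -0.0135, -6.23], [-0.0317, -0.0124, -0.0135, -6.23], [-0.0301, -0.0157, -0.0135, -6.23]]
```

```bash
python3 -m inch '[[-0.034,0.002,-0.015,-6.2],[-0.033,-0.003,-0.015,-6.2],[-0.033,-0.007,-0.015,-6.2],[-0.032,-0.011,-0.015,-6.2],[-0.030,-0.014,-0.015,-6.2]]'; python3 plan.py 0.39 0.1 0.40 0
```

```text
time: 6.07
tcp_pos: [0.4055, -0.1743, 0.2987]
tcp_rot: [[0.649, -0.761, 0.014], [-0.761, -0.649, -0.0], [0.01, -0.011, -1.0]]
contact_force: [1.1, -0.5, 0.4]
grip_width: 0.0853
pos [ 0.4055 -0.1743  0.2987] ang -49.56 d [-0.0155  0.2743  0.1013] da 49.56 n 8 t 6.0667 tilt [ 1.440e-02 -2.000e-04 -9.999e-01]
[[-0.0274, -0.0208, -0.0127, -6.19], [-0.025, -0.0236, -0.0127, -6.19], [-0.0223, -0.0261, -0.0127, -6.19], [-0.0193, -0.0284, -0.0127, -6.19], [-0.0161, -0.0303, -0.0127, -6.19]]
```

```bash
python3 -m inch '[[-0.027,-0.021,-0.013,-6.2],[-0.025,-0.023,-0.013,-6.2],[-0.022,-0.026,-0.013,-6.2],[-0.019,-0.028,-0.013,-6.2],[-0.016,-0.030,-0.013,-6.2]]'; python3 plan.py 0.39 0.1 0.40 0
```

```text
time: 6.48
tcp_pos: [0.3898, 0.0033, 0.3673]
tcp_rot: [[0.954, -0.298, 0.021], [-0.298, -0.955, -0.002], [0.02, -0.004, -1.0]]
contact_force: [-0.2, -0.0, 1.3]
grip_width: 0.0855
pos [0.3898 0.0033 0.3673] ang -17.32 d [0.0002 0.0967 0.0327] da 17.32 n 3 t 6.4833 tilt [ 0.0205 -0.0023 -0.9998]
[[-0.0095, -0.0308, -0.0109, -5.77], [-0.0064, -0.0316, -0.0109, -5.77], [-0.0032, -0.0321, -0.0109, -5.77]]
```

```bash
python3 -m inch '[[-0.009,-0.031,-0.012,-5.8],[-0.006,-0.032,-0.012,-5.8],[-0.003,-0.032,-0.012,-5.5],[0.03,0,-0.006,0],[0.035,0,-0.004,0]]'; python3 - <<'E'
from h import *
import pickle
c=cap("wrist","w7");pickle.dump(c,open("w7.pkl","wb"))
E
python3 plan.py 0.60 0.095 0.40 0
```

```text
time: 6.9
tcp_pos: [0.4481, 0.1148, 0.4244]
tcp_rot: [[0.999, 0.029, 0.036], [0.029, -1.0, 0.002], [0.036, -0.001, -0.999]]
contact_force: [0.4, -0.5, 0.1]
grip_width: 0.0854
pos [0.4544 0.1148 0.4219] ang 1.59 d [ 0.1456 -0.0198 -0.0219] da -1.59 n 4 t 6.95 tilt [ 0.0361  0.0025 -0.9993]
[[0.0362, 0.006, 0.0055, 0.4], [0.0363, 0.0057, 0.0055, 0.4], [0.0363, 0.0054, 0.0055, 0.4], [0.0364, 0.0052, 0.0055, 0.4]]
```

View pics/w7.png

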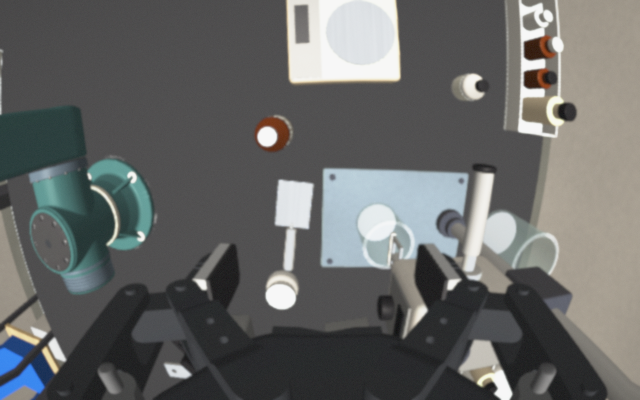

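```bash
python3 -m inch '[[0.036,0.006,0.004,0.4],[0.036,0.006,0.004,0.4],[0.034,0.005,0.004,0.4],[0,0,0,0]]'; python3 - <<'E'
from h import *
import pickle
c=cap("wrist","w8");pickle.dump(c,open("w8.pkl","wb"))
E
python3 plan.py 0.60 0.095 0.40 0
```

```text
time: 7.28
tcp_pos: [0.5655, 0.1021, 0.4084]
tcp_rot: [[0.999, 0.008, 0.031], [0.008, -1.0, 0.002], [0.031, -0.002, -1.0]]
contact_force: [0.4, 0.0, -2.5]
grip_width: 0.0853
pos [0.5632 0.1025 0.4099] ang 0.53 d [ 0.0368 -0.0075 -0.0099] da -0.53 n 2 t 7.3333 tilt [ 0.0303  0.0026 -0.9995]
[[0.0184, 0.0039, 0.0049, 0.26], [0.0184, 0.0038, 0.0049, 0.26]]
```

View pics/w8.png

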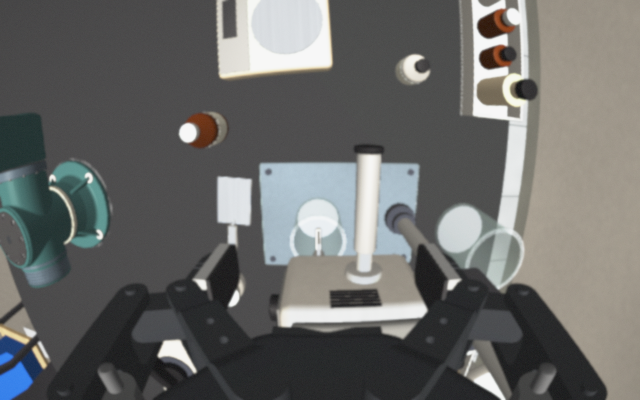

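```bash
python3 - <<'E'
from h import *
import pickle
a=pickle.load(open("w7.pkl","rb"));b=pickle.load(open("w8.pkl","rb"));t,s=pickle.load(open("ts.pkl","rb"))
print(tri([(a,484,167),(b,369,148)]),tri([(a,473,262),(b,363,265)]))
print(tri([(a,484,167),(b,369,148),(t,240+62/3.6,80+337/3.6),(s,180+748/4,130+298/4)]))
for z in(.30,.307,.315): print(z,plane(b,366.5,180,z),plane(b,364.5,240,z))
E
```

```text
(array([0.6029773 , 0.14327083, 0.30530712]), [np.float64(2.8934720833623583e-05), np.float64(2.8934720833608597e-05)]) (array([0.59957213, 0.04925247, 0.32132151]), [np.float64(0.0015982574244004573), np.float64(0.0015982574244004187)])
(array([0.60136244, 0.14177359, 0.30770704]), [np.float64(0.0018338468384250463), np.float64(0.002162459078134893), np.float64(0.00251327217703232), np.float64(0.0015853079215476312)])
0.3 [0.60267486 0.11573127 0.3       ] [0.60332637 0.06124723 0.3       ]
0.307 [0.6015142  0.11726416 0.307     ] [0.60214754 0.06429934 0.307     ]
0.315 [0.60018773 0.11901603 0.315     ] [0.60080031 0.06778747 0.315     ]
```

```bash
python3 -m inch '[[0.018,0.003,0.012,0.2],[0.017,0.002,0.014,0.2],[0.002,0,0.014,0],[0,0,0,0]]'; python3 plan.py 0.602 0.097 0.288 0 20
python3 - <<'E'
from h import *
c=cap("wrist","w9")
E
```

```text
time: 7.67
tcp_pos: [0.6009, 0.098, 0.3724]
tcp_rot: [[0.999, 0.001, 0.033], [0.001, -1.0, 0.003], [0.033, -0.003, -0.999]]
contact_force: [-0.2, -1.1, -0.9]
grip_width: 0.0854
pos [0.6009 0.098  0.3724] ang 0.03 d [ 0.0011 -0.001  -0.0844] da -0.03 n 5 t 7.6667 tilt [ 0.0332  0.0031 -0.9994]
[[0.0002, 0.0002, 0.0169, 0.01], [0.0002, 0.0002, 0.0169, 0.01], [0.0002, 0.0002, 0.0169, 0.01], [0.0002, 0.0002, 0.0169, 0.01], [0.0002, 0.0002, 0.0169, 0.01]]
```

View pics/w9.png

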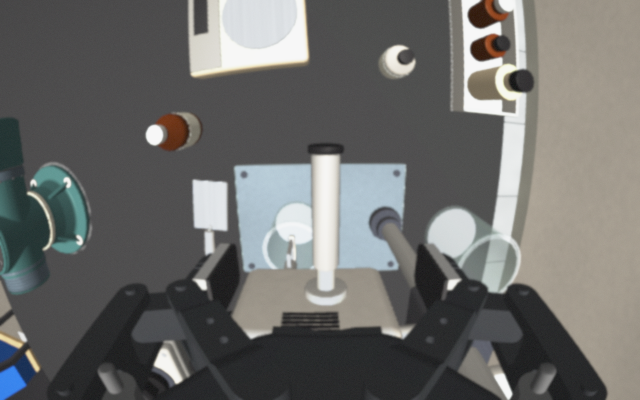

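```bash
python3 -m inch '[[-0.0004,0,0.018,0],[-0.0004,0,0.018,0],[-0.0004,0,0.018,0],[-0.0004,0,0.016,0],[-0.0004,0,0.01,0]]'; python3 plan.py 0.602 0.097 0.288 0 20; python3 -m inch '[[0,0,0,0]]';python3 plan.py 0.602 0.097 0.288 0 20
python3 - <<'E'
from h import *
c=cap("wrist","w10")
E
```

```text
time: 8.13
tcp_pos: [0.5994, 0.0993, 0.3063]
tcp_rot: [[0.998, 0.001, 0.057], [0.001, -1.0, 0.005], [0.057, -0.005, -0.998]]
contact_force: [-0.8, -0.1, 0.1]
grip_width: 0.0853
pos [0.5994 0.0993 0.3063] ang 0.06 d [ 0.0026 -0.0023 -0.0183] da -0.06 n 1 t 8.1333 tilt [ 0.0572  0.005  -0.9984]
[[0.0026, 0.0023, 0.0183, 0.06]]
time: 8.22
tcp_pos: [0.598, 0.0995, 0.3055]
tcp_rot: [[0.998, 0.001, 0.055], [0.001, -1.0, 0.005], [0.055, -0.005, -0.998]]
contact_force: [-0.1, -0.1, -0.3]
grip_width: 0.0853
pos [0.598  0.0995 0.3055] ang 0.07 d [ 0.004  -0.0025 -0.0175] da -0.07 n 1 t 8.2167 tilt [ 0.0552  0.0049 -0.9985]
[[0.0039, 0.0025, 0.0175, 0.07]]
```

View pics/w10.png

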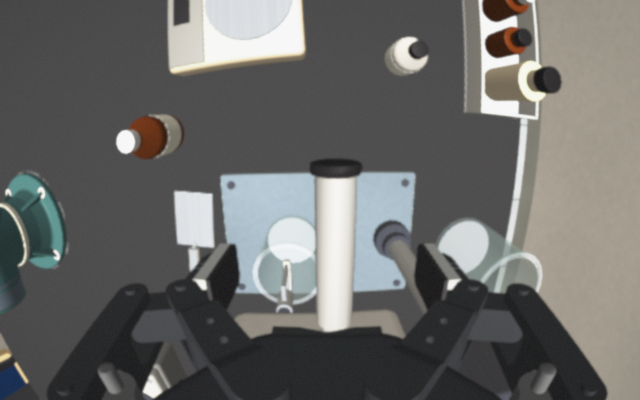

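```bash
python3 -m inch '[[0.0015,0.001,0.006,0],[0.001,0.001,0.005,0],[0.0,0,0.004,0]]'; python3 plan.py 0.602 0.097 0.288 0 20
```

```text
time: 8.52
tcp_pos: [0.6029, 0.0978, 0.2979]
tcp_rot: [[0.998, 0.002, 0.068], [0.002, -1.0, 0.006], [0.068, -0.006, -0.998]]
contact_force: [-0.2, -0.0, 0.6]
grip_width: 0.0853
pos [0.6029 0.0978 0.2979] ang 0.09 d [-0.0009 -0.0008 -0.0099] da -0.09 n 1 t 8.5167 tilt [ 0.0677  0.0058 -0.9977]
[[-0.0009, 0.0008, 0.0099, 0.09]]
```

```bash
python3 -m inch '[[-0.0005,0.0005,0.006,0],[-0.0005,0,0.004,0],[0,0,0.001,0]]'; python3 plan.py 0.603 0.097 0.288 0 20
```

```text
time: 8.77
tcp_pos: [0.6031, 0.0971, 0.2864]
tcp_rot: [[0.998, 0.002, 0.069], [0.001, -1.0, 0.006], [0.069, -0.006, -0.998]]
contact_force: [-0.4, -0.5, 0.4]
grip_width: 0.0854
pos [0.6031 0.0971 0.2864] ang 0.07 d [-0.0001 -0.0001  0.0016] da -0.07 n 1 t 8.7667 tilt [ 0.069   0.0058 -0.9976]
[[-0.0001, 0.0001, -0.0016, 0.07]]
```

```bash
python3 -m inch '[[0,0,0,0],[0,0,0,0],[0,0,0,0],[0,0,0,0],[0,0,0,0]]' 1 60; python3 -m inch '[[0,0,0,0],[0,0,0,0],[0,0,0,0]]'; python3 - <<'E'
from h import *
import pickle
c=cap("wrist","w11");s=cap("scene");crop(s,260,130,400,270,4,"s1");print(r.get_state()["contact_force"])
E
```

```text
time: 9.18
tcp_pos: [0.6031, 0.0971, 0.2857]
tcp_rot: [[0.998, 0.001, 0.068], [0.001, -1.0, 0.006], [0.068, -0.006, -0.998]]
contact_force: [-0.0, -0.5, -0.4]
grip_width: 0.0254
time: 9.43
tcp_pos: [0.6035, 0.0971, 0.286]
tcp_rot: [[0.998, 0.001, 0.069], [0.001, -1.0, 0.006], [0.069, -0.006, -0.998]]
contact_force: [-0.6, -0.6, -0.1]
grip_width: 0.0183
[ 0.67931456  0.14772484 -1.19033402]
```

View pics/w11.png

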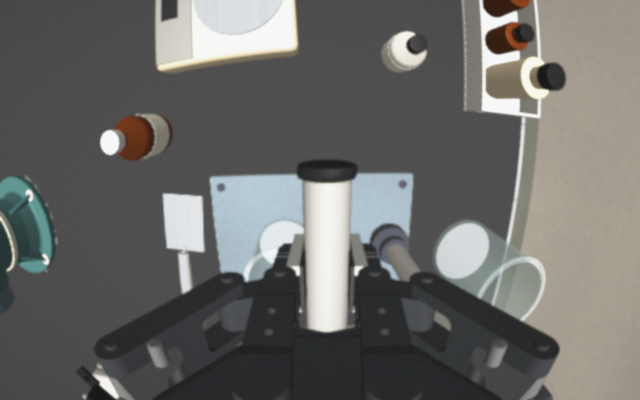

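View pics/s1.png

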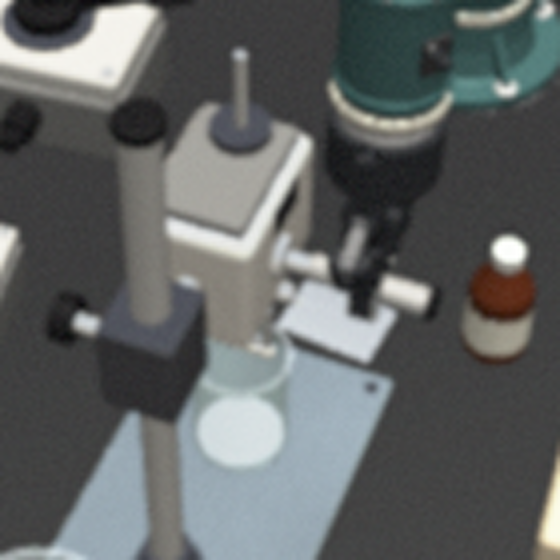

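```bash
python3 - <<'E'
from h import *
import pickle
a=pickle.load(open("w7.pkl","rb"));b=pickle.load(open("w8.pkl","rb"))
crop(a,340,180,480,300,5,"w7s");crop(b,260,180,380,290,5,"w8s")
E
```

```text
(no output)
```

View pics/w7s.png

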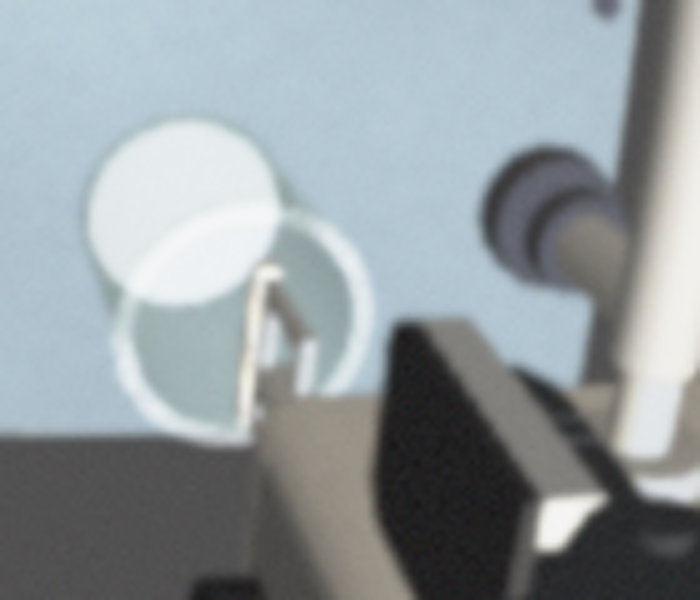

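View pics/w8s.png

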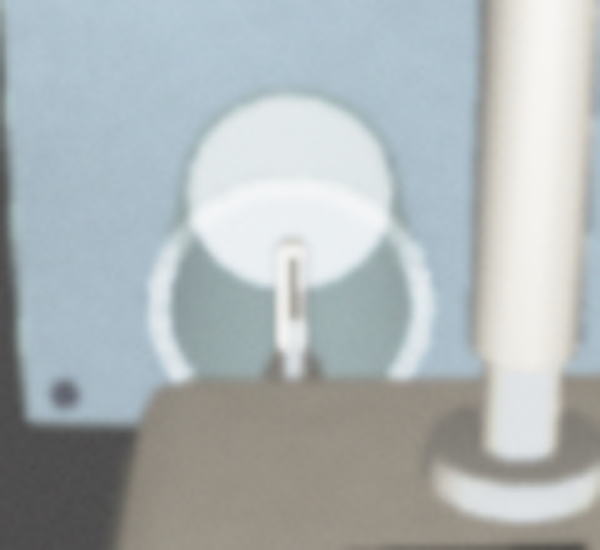

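```bash
python3 - <<'E'
from h import *
import pickle
a=pickle.load(open("w7.pkl","rb"));b=pickle.load(open("w8.pkl","rb"))
print(tri([(a,340+263/5,180+272/5),(b,318,180+243/5)]))
# beaker lip centre check
print("lip far edge",tri([(a,340+290/5,180+208/5),(b,260+290/5,180+183/5)]))
E
```

```text
(array([0.56259047, 0.00897302, 0.14062828]), [np.float64(0.0011636885547173187), np.float64(0.0011636885547173144)])
lip far edge (array([0.56263806, 0.03600837, 0.16202349]), [np.float64(0.00028187465797873583), np.float64(0.0002818746579787161)])
```

```bash
python3 -m inch '[[-0.0006,0,0.009,0],[-0.0006,0,0.009,0],[-0.0006,0,0.009,0],[-0.0006,0,0.009,0]]'; python3 plan.py 0.603 0.097 0.19 0 20
```

```text
time: 9.87
tcp_pos: [0.6038, 0.0971, 0.2631]
tcp_rot: [[0.996, 0.002, 0.084], [0.001, -1.0, 0.006], [0.084, -0.006, -0.996]]
contact_force: [-2.4, -0.7, 9.3]
grip_width: 0.0184
pos [0.6038 0.0971 0.2631] ang 0.06 d [-0.0008 -0.0001 -0.0731] da -0.06 n 4 t 9.8667 tilt [ 0.084   0.006  -0.9964]
[[-0.0002, 0.0, 0.0183, 0.01], [-0.0002, 0.0, 0.0183, 0.01], [-0.0002, 0.0, 0.0183, 0.01], [-0.0002, 0.0, 0.0183, 0.01]]
```

```bash
python3 -m inch '[[-0.0008,0,0.009,0],[-0.0008,0,0.009,0],[-0.0008,0,0.009,0],[-0.0008,0,0.007,0]]'; python3 plan.py 0.603 0.097 0.19 0 20
```

```text
time: 10.2
tcp_pos: [0.6041, 0.0971, 0.2422]
tcp_rot: [[0.995, 0.002, 0.1], [0.001, -1.0, 0.006], [0.1, -0.006, -0.995]]
contact_force: [-2.2, -0.4, 9.0]
grip_width: 0.0181
pos [0.6041 0.0971 0.2422] ang 0.05 d [-0.0011 -0.0001 -0.0522] da -0.05 n 3 t 10.2 tilt [ 0.1002  0.0064 -0.995 ]
[[-0.0004, 0.0, 0.0174, 0.02], [-0.0004, 0.0, 0.0174, 0.02], [-0.0004, 0.0, 0.0174, 0.02]]
```

```bash
python3 - <<'E'
from h import *
import pickle
s=cap("scene");crop(s,290,180,350,260,8,"s2");pickle.dump(s,open("s2.pkl","wb"));c=cap("wrist","w12");st=r.get_state();print(st["tcp_pos"],st["contact_force"])
pz=[.019,.06,.125]
print([proj(s,[.56,-.0177,z]) for z in pz])
E
```

```text
[0.60405987 0.09712142 0.24135314] [0.22744302 0.05596414 5.07152424]
[(np.float64(319.68798105562774), np.float64(236.75524052372447)), (np.float64(319.63472182107074), np.float64(229.56516084588978)), (np.float64(319.5452803486521), np.float64(217.49042266120168))]
```

View pics/s2.png

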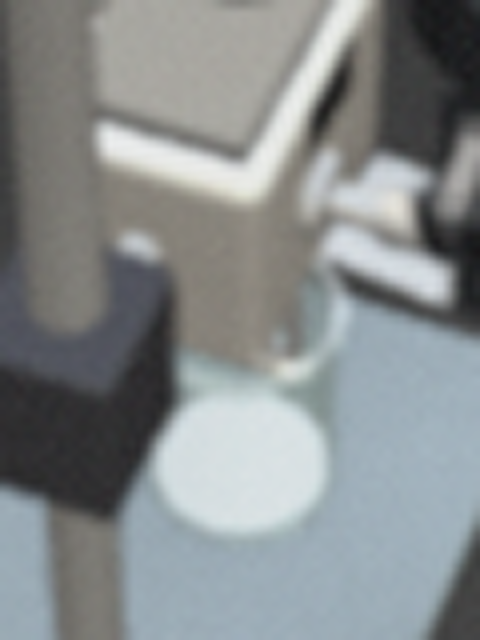

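View pics/w12.png

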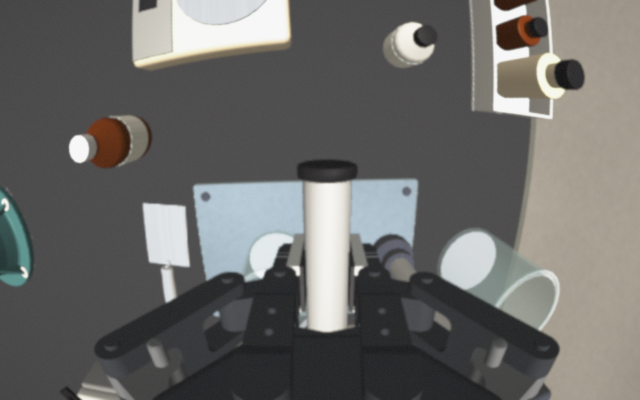

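```bash
python3 - <<'E'
from h import *
import pickle
s=pickle.load(open("s2.pkl","rb"))
for z in np.arange(.03,.12,.01): print(round(z,3),np.round(proj(s,[.56,.0093,z]),1))
E
```

```text
0.03 [327.1 237.4]
0.04 [327.1 235.6]
0.05 [327.2 233.9]
0.06 [327.2 232.1]
0.07 [327.2 230.3]
0.08 [327.2 228.5]
0.09 [327.3 226.6]
0.1 [327.3 224.8]
0.11 [327.3 222.9]
```

```bash
python3 -m inch '[[-0.001,0,0.009,0],[-0.001,0,0.009,0],[-0.001,0,0.009,0],[-0.001,0,0.009,0],[-0.001,0,0.007,0]]'; python3 plan.py 0.603 0.097 0.19 0 20
```

```text
time: 10.72
tcp_pos: [0.6044, 0.0971, 0.2153]
tcp_rot: [[0.993, 0.002, 0.117], [0.001, -1.0, 0.007], [0.117, -0.007, -0.993]]
contact_force: [-0.5, -0.8, 9.4]
grip_width: 0.018
pos [0.6044 0.0971 0.2153] ang 0.04 d [-0.0014 -0.0001 -0.0253] da -0.04 n 2 t 10.7167 tilt [ 0.1173  0.0067 -0.9931]
[[-0.0007, 0.0, 0.0127, 0.02], [-0.0007, 0.0, 0.0127, 0.02]]
```

```bash
cat > rd.py <<'E'
from h import *
s=r.get_state();print("  >>",round(s["time"],3),s["tcp_pos"].round(5),s["contact_force"].round(2),"gp",(s["tcp_pos"]-.019*s["tcp_rot"][:,2])[2].round(5), "tau",s["joint_efforts"][1:3].round(2))
E
python3 -m inch '[[-0.0006,0,0.005,0]]'>/dev/null;python3 rd.py;python3 -m inch '[[-0.0006,0,0.005,0]]'>/dev/null;python3 rd.py;python3 -m inch '[[-0.0006,0,0.005,0]]'>/dev/null;python3 rd.py;python3 -m inch '[[-0.0006,0,0.005,0]]'>/dev/null;python3 rd.py
```

```text
>> 10.8 [0.60466 0.09711 0.21305] [-3.37 -1.16  8.22] gp 0.23191 tau [-32.48 -28.48]
  >> 10.883 [0.60472 0.09711 0.21112] [-4.27  0.5   9.46] gp 0.22997 tau [-32.01 -28.66]
  >> 10.967 [0.60477 0.09712 0.20924] [-4.12  0.43  9.65] gp 0.22809 tau [-32.3  -28.73]
  >> 11.05 [0.60483 0.09709 0.2074 ] [-3.78 -1.14  9.12] gp 0.22624 tau [-32.25 -28.72]
```

```bash
python3 -m inch '[[-0.001,0,0.005,0],[-0.001,0,0.005,0]]'>/dev/null;python3 rd.py;python3 -m inch '[[-0.001,0,0.005,0]]'>/dev/null;python3 rd.py;python3 -m inch '[[-0.001,0,0.005,0]]'>/dev/null;python3 rd.py;python3 -m inch '[[-0.001,0,0.005,0]]'>/dev/null;python3 rd.py;python3 -m inch '[[-0.001,0,0.005,0]]'>/dev/null;python3 rd.py; python3 -m inch '[[-0.001,0,0.005,0]]'; python3 rd.py
```

```text
>> 11.217 [0.60498 0.09711 0.204  ] [-2.14  0.01  8.89] gp 0.22281 tau [-32.29 -28.4 ]
  >> 11.3 [0.60505 0.0971  0.2023 ] [-1.94 -1.4   9.25] gp 0.22111 tau [-32.31 -28.47]
  >> 11.383 [0.60512 0.09709 0.20059] [-2.68 -0.47  9.47] gp 0.21939 tau [-32.3  -28.48]
  >> 11.467 [0.60519 0.09712 0.19885] [-2.25 -0.77  8.96] gp 0.21764 tau [-32.3 -28.5]
  >> 11.55 [0.60525 0.09713 0.19707] [-1.96 -1.31  9.52] gp 0.21585 tau [-32.29 -28.52]
time: 11.63
tcp_pos: [0.6053, 0.0971, 0.1952]
tcp_rot: [[0.988, 0.002, 0.156], [0.001, -1.0, 0.007], [0.156, -0.007, -0.988]]
contact_force: [-3.0, -0.0, 9.9]
grip_width: 0.0183
  >> 11.633 [0.60529 0.0971  0.19523] [-2.98 -0.02  9.93] gp 0.214 tau [-32.28 -28.53]
```

```bash
python3 -m inch '[[-0.001,0,0.007,0]]'>/dev/null;python3 rd.py;python3 -m inch '[[-0.001,0,0.007,0]]'>/dev/null;python3 rd.py; python3 -m inch '[[-0.001,0,0.006,0]]'>/dev/null;python3 rd.py;python3 - <<'E'
from h import *
import pickle
s=cap("scene");crop(s,290,180,350,260,8,"s3")
for z in np.arange(.02,.05,.01): print(round(z,3),(np.array(proj(s,[.56,.0093,z]))-[290,180])*8)
E
python3 rd.py
```

```text
>> 11.717 [0.60537 0.09711 0.19181] [-4.17 -0.24  9.4 ] gp 0.21057 tau [-31.57 -28.89]
  >> 11.8 [0.60538 0.09712 0.18789] [-3.78 -1.15  9.11] gp 0.20664 tau [-32.33 -28.99]
  >> 11.883 [0.60544 0.09714 0.18474] [-2.19 -0.36  9.22] gp 0.20348 tau [-32.38 -28.59]
0.02 [296.57581358 472.75333357]
0.03 [296.78826973 458.98307196]
0.04 [297.00300529 445.06507118]
  >> 11.933 [0.60542 0.09711 0.18406] [-0.98 -0.36  8.53] gp 0.2028 tau [-34.29 -29.41]
```

View pics/s3.png

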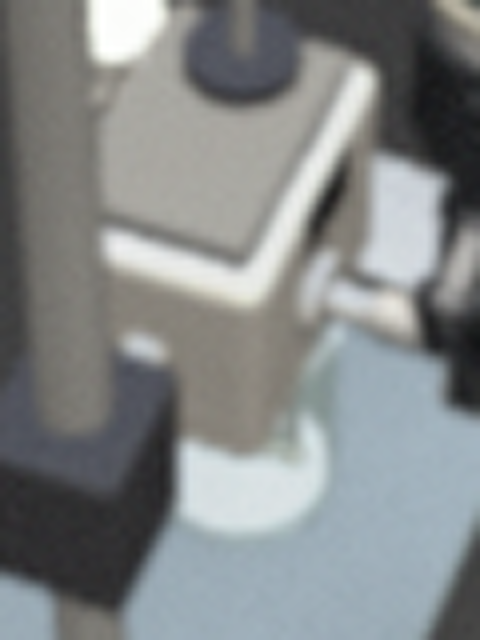

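```bash
python3 -m inch '[[-0.001,0,0.005,0]]'>/dev/null;python3 rd.py;python3 -m inch '[[-0.001,0,0.005,0]]'>/dev/null;python3 rd.py; python3 -m inch '[[-0.001,0,0.005,0]]'>/dev/null;python3 rd.py
```

```text
>> 12.017 [0.60568 0.09711 0.18229] [-5.23 -0.76 10.4 ] gp 0.20103 tau [-30.8  -27.98]
  >> 12.1 [0.60575 0.09711 0.18034] [-5.73 -0.79  9.14] gp 0.19906 tau [-31.35 -28.89]
  >> 12.183 [0.60583 0.09712 0.17847] [-4.37 -0.15  9.63] gp 0.19719 tau [-31.16 -28.68]
```

```bash
python3 -m inch '[[-0.001,0,0.005,0]]'>/dev/null;python3 rd.py;python3 -m inch '[[-0.001,0,0.005,0]]'>/dev/null;python3 rd.py
```

```text
>> 12.267 [0.60588 0.09713 0.17658] [-4.3   0.31  8.66] gp 0.19528 tau [-31.27 -28.71]
  >> 12.35 [0.60594 0.09711 0.17473] [-4.39 -1.12  9.53] gp 0.19343 tau [-31.25 -28.7 ]
```

```bash
python3 -m inch '[[-0.001,0,0.005,0]]'>/dev/null;python3 rd.py;
```

```text
>> 12.433 [0.60598 0.0971  0.17284] [-4.03 -0.73  9.46] gp 0.19152 tau [-31.27 -28.71]
```

```bash
python3 -m inch '[[-0.001,0,0.005,0]]'>/dev/null;python3 rd.py;
```

```text
>> 12.517 [0.60604 0.09716 0.17093] [-4.8  -0.8   9.38] gp 0.1896 tau [-31.27 -28.71]
```

```bash
python3 -m inch '[[-0.001,0,0.005,0]]'>/dev/null;python3 rd.py;
```

```text
>> 12.6 [0.60608 0.0971  0.16898] [-5.55 -0.17 11.17] gp 0.18765 tau [-31.25 -28.7 ]
```

```bash
python3 -m inch '[[-0.001,0,0.005,0]]'>/dev/null;python3 rd.py;
```

```text
>> 12.683 [0.60615 0.09711 0.16738] [-6.22 -1.13 11.84] gp 0.18604 tau [-29.65 -27.86]
```

```bash
python3 -m inch '[[-0.001,0,0.005,0]]'>/dev/null;python3 rd.py; python3 - <<'E'
from h import *
for i in range(2):
  s=cap("scene"); print(r.get_state()["contact_force"].round(2),r.get_state()["tcp_pos"].round(5))
crop(s,290,180,350,260,8,"s4");c=cap("wrist","w13")
E
```

```text
>> 12.767 [0.60621 0.09712 0.16605] [-7.   -0.69 12.96] gp 0.1847 tau [-29.16 -27.68]
[-5.4  -1.02  9.84] [0.60619 0.09713 0.1658 ]
[-5.28 -0.8  11.09] [0.60621 0.09713 0.16584]
```

View pics/s4.png

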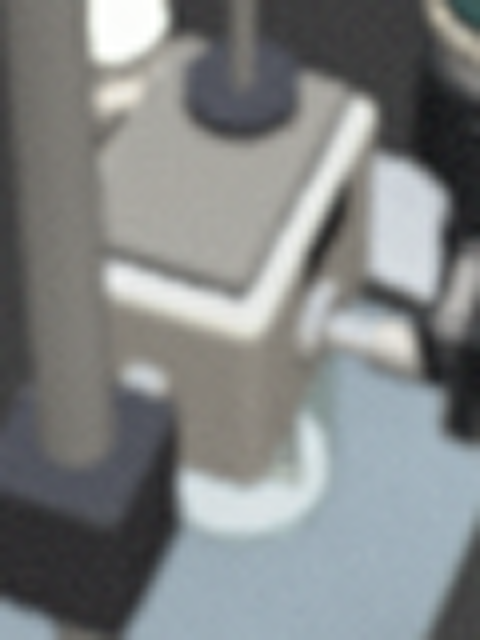

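View pics/w13.png

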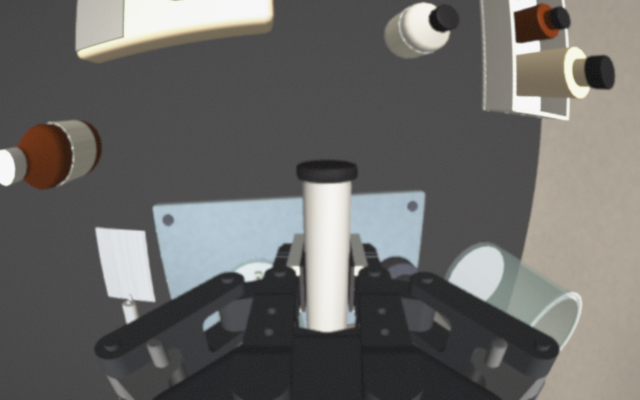

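```bash
python3 -m inch '[[0,0,0.001,0],[0,0,0.001,0]]' 0.55;python3 rd.py; python3 -m inch '[[0,0,0,0],[0,0,0,0]]'; python3 rd.py; python3 - <<'E'
from h import *
c=cap("wrist","w14");s=cap("scene");crop(s,290,180,350,260,8,"s5");print(r.get_state()["tcp_rot"])
E
```

```text
time: 13.08
tcp_pos: [0.607, 0.0972, 0.1659]
tcp_rot: [[0.981, 0.003, 0.195], [0.001, -1.0, 0.007], [0.195, -0.007, -0.981]]
contact_force: [0.2, 0.5, 0.6]
grip_width: 0.0383
  >> 13.083 [0.60697 0.09717 0.16593] [0.18 0.54 0.62] gp 0.18456 tau [-36.6  -31.42]
time: 13.25
tcp_pos: [0.6068, 0.0972, 0.1653]
tcp_rot: [[0.981, 0.003, 0.195], [0.001, -1.0, 0.007], [0.195, -0.007, -0.981]]
contact_force: [0.0, -0.8, 0.5]
grip_width: 0.0386
  >> 13.25 [0.60678 0.09721 0.16528] [ 0.01 -0.77  0.55] gp 0.18392 tau [-36.68 -31.51]
[[ 0.98103584  0.00256367  0.19380948]
 [ 0.00121814 -0.99997433  0.0070614 ]
 [ 0.1938226  -0.0066914  -0.98101377]]
```

View pics/w14.png

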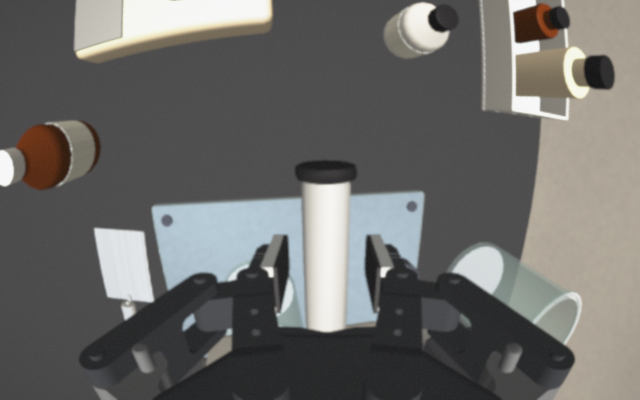

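View pics/s5.png

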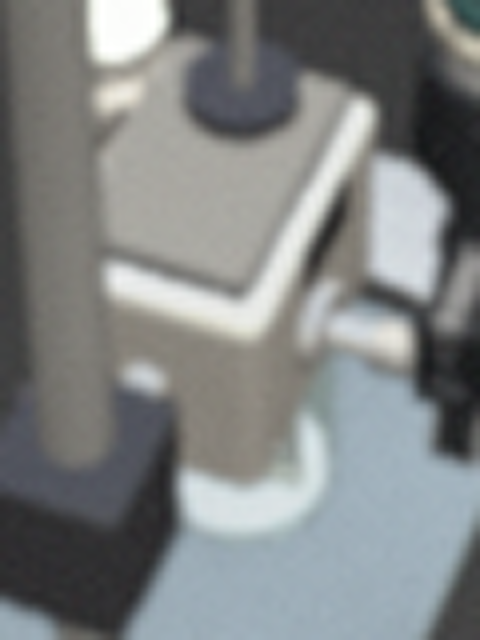

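```bash
python3 -m inch '[[0,0,0,0],[0,0,-0.006,0],[0,0,-0.01,0],[0,0,-0.015,0],[0,0,-0.02,0]]' 0; python3 rd.py; python3 - <<'E'
from h import *
c=cap("wrist","w15")
E
```

```text
time: 13.77
tcp_pos: [0.5935, 0.0965, 0.21]
tcp_rot: [[0.984, 0.002, 0.18], [0.001, -1.0, 0.006], [0.18, -0.006, -0.984]]
contact_force: [-0.1, -0.4, 0.1]
grip_width: 0.0853
  >> 13.767 [0.59351 0.09654 0.21002] [-0.09 -0.41  0.08] gp 0.22871 tau [-35.02 -31.41]
```

View pics/w15.png

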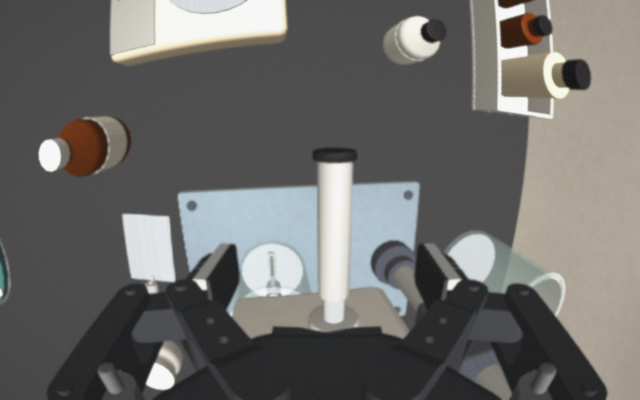

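```bash
python3 -m inch '[[0,0,-0.03,0],[0,0,-0.03,0],[0,0,-0.03,0],[0,-0.01,-0.02,0],[0,0,0,0]]'; python3 rd.py; python3 - <<'E'
from h import *
import pickle
c=cap("wrist","w16");s=cap("scene","s6");crop(s,290,180,350,260,8,"s6c");t=cap("top","t6")
pickle.dump((c,s,t),open("end.pkl","wb"))
E
```

```text
time: 14.23
tcp_pos: [0.5735, 0.1059, 0.3328]
tcp_rot: [[0.981, 0.002, 0.195], [0.0, -1.0, 0.007], [0.195, -0.007, -0.981]]
contact_force: [-0.7, -0.7, 0.6]
grip_width: 0.0854
  >> 14.233 [0.57352 0.10588 0.33282] [-0.69 -0.67  0.64] gp 0.35145 tau [-29.57 -29.59]
```

View pics/w16.png

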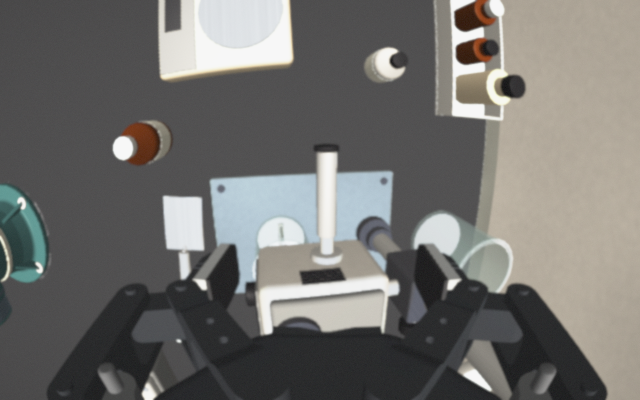

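View pics/s6c.png

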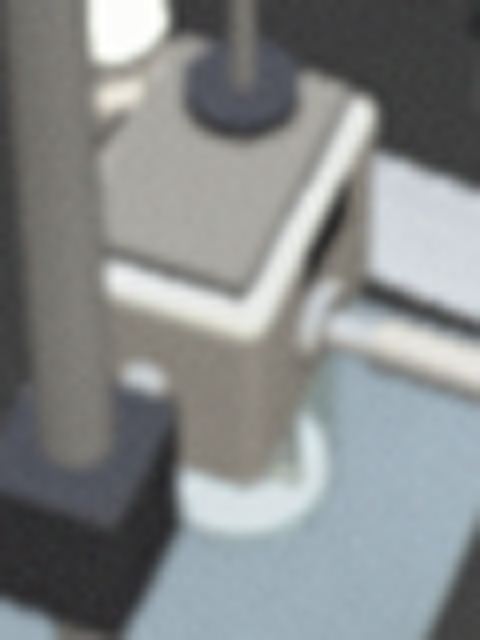

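View pics/t6.png

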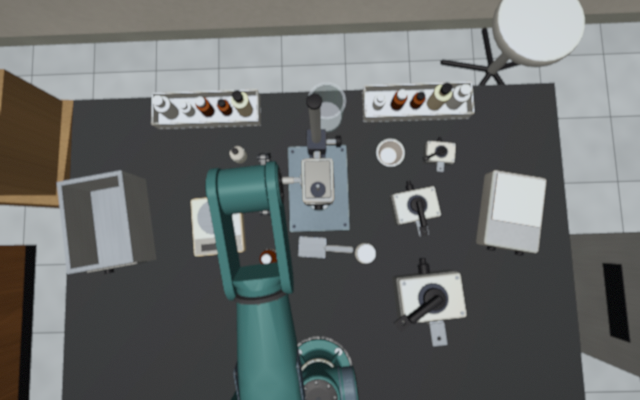

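View pics/s6.png

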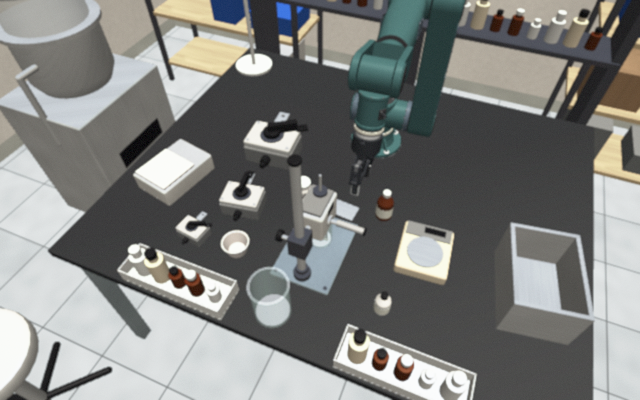

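```bash
python3 -m inch '[[0,0,0,0],[0,0,0,0]]'; python3 -c "
from plant import r
print(r.finish_job())"
```

```text
time: 14.55
tcp_pos: [0.5716, 0.1037, 0.3204]
tcp_rot: [[0.984, -0.0, 0.176], [-0.001, -1.0, 0.004], [0.176, -0.004, -0.984]]
contact_force: [-0.4, 0.1, -0.6]
grip_width: 0.0854
the job is handed in; nothing more can be done
None
```

I swung the middle isolator's lever to off, then drew the mixer head down until the scraper rested lightly on the beaker's floor. I handed in after 14.6 s of robot time, with the gripper open and clear of everything.

- **Isolator lever:** it stopped about 0.5° short of exact alignment, which puts the holes about 0.7 mm apart. I measured that in the wrist picture after letting go, and left it there because the padlock holes are 10 mm. The later top view still shows the lever lying over the hasp.
- **Scraper touch:** the pull on the handle held near 9.4 N all the way down, then rose to 11.2, 11.8 and 13.0 N in three small steps. That means about 3.6 N on the glass, or roughly 3 mm of the 10 mm spring, with the touch at a handle height of about 188 mm. This rests on noisy force readings (about ±1 N) and the shrinking steps. I did not measure the compression directly.
- **After release:** scene pictures before release, just after it and once the arm had backed away show the head at the same height. The beaker and the other things look unmoved in the final top and scene views.
- **What went less well:** I closed the gripper on the lever once with the arm about 13 mm too high, so I opened it and took the grip again. The hand also tilted to about 11° while drawing the head down. The sideways force on the handle reached about 7 N, and the grip held.

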